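# Ease the heavy cover of the sample case down and click it shut

### The job

Close the sample case on the finds: take the handle of its heavy cover, which stands open and will slam if let go, swing it over and ease it slowly all the way down by bearing against it, then press it gently, without forcing it, until the spring catch clicks and the cover is fully home. Leave the vial, the cup and the marker beside the case where they are.

Things in the scene. Friction and masses are not known exactly. Their poses are not given: they have to be found in the camera images.
- sample_case: Grey open-topped box fixed to the table, 160 mm deep (x), 210 mm wide (y), 80 mm high; origin at the centre of its underside, x points from its front wall to the hinge at its back, z up. Potsherds lie inside; a black catch block with a sprung steel nose sits inside the middle of the front wall.
- cover (a joint): Hinge angle of the metal cover (0.95 kg, plate 170 x 214 x 8 mm): 0 fully home, grows as it opens, stop at 1.6. Balances at 1.32, stands alone from 1.17 to 1.47; lower, its weight (0.95 N m) makes it fall at over 1 rad/s; over 0.8 is slamming. Let down, it rests on a sprung catch about 0.07 open; a push of 10 to 20 N more, down at the handle, takes it past (below 0.02); it snaps to 0 and stays.
- hinge (a point): Point on the hinge axis in the middle of the case's width, 83 mm behind the case's centre and 62 mm above the table; the axis runs along the case's y. Its frame turns with the cover.
- handle (a point): Centre of the handle: a free-turning black sleeve, 16 mm thick, 80 mm long, on a steel bail along the case's y, 43 mm clear of the cover's front edge. The bail is sprung: it turns on the cover's front edge, about 0.7 N per mm at the sleeve, 25 mm either way. Unloaded, in the cover's frame: 215 mm from the hinge along -x, 25.5 mm along +z. At angle 0: 132 mm before the case's centre, 87.5 mm up.
- buffers: Two small rubber buffers on the front corners of the case's rim, on which the closed cover lands; origin as the case's. They and the finds under the cover must not bear more than 70 N.
- vial: Capped glass vial, 23 mm across, 51 mm high, standing left of the case; origin at the centre of its underside. Leave it alone.
- cup: Clear specimen cup, 53 mm across, 72 mm high, standing right of the case; origin at the centre of its underside. Leave it alone.
- marker: Marker pen 124 mm long, 13 mm thick, lying right of and in front of the case; origin at the centre of its underside. Leave it alone.

How it is judged:
On the way:
1. the cover has been swung forward past half way down (below 0.8 rad) (value of joint cover below 0.8 rad).
At the end, for the whole second after the job is handed in: The cover is caught and fully home (hinge angle below 0.015 rad) and at rest, and the vial, cup and marker are within 20 mm of where they stood (value of joint cover below 0.015 rad and velocity of joint cover between -0.05 and 0.05 rad/s and distance of each of vial, cup, marker from where it was at the start of the episode below 0.02 m); the robot touches nothing.
It fails at once if the cover comes down faster than 0.8 rad/s while it is more than 0.12 rad open (it slams) (velocity of joint cover below -0.8 rad/s and value of joint cover above 0.12 rad).
It fails at once if the cover bears on the buffers with more than 70 N (slammed or forced) (contact force between buffers and anything else above 70 N).
It fails at once if the vial, the cup or the marker is knocked (moved more than 30 mm) (distance of any of vial, cup, marker from where it was at the start of the episode above 0.03 m).
It also fails if it takes over 56 s, if anything falls off the work surface, if the arm or the gripper's body presses on something with over 40 N, if the wrist force passes 120 N, or if a joint passes its speed limit or range.

### The arm

A 7-joint arm with a two-finger parallel gripper is mounted at the origin on a cart in front of the work surface, level with it; the furniture and walls round the work are solid. World frame = base frame: x ahead of the robot, y to its left, z up, the work surface at z = 0. Lengths are in m, angles in rad, forces in N, time in s.
With the tool pointing down it reaches from about 0.35 to 0.9 m from the base axis. Payload 8.1 kg.
Tool frame: the origin (TCP) lies midway between the tips of the shut fingers; the grasp point (between the pads) lies 19 mm behind it; z points along the fingers, y is the direction in which the jaws open and shut (so a half turn about z gives the same grasp; the last joint's range is limited). The gripper opens to 85 mm and grips with 20 to 120 N. Pads are 22 mm wide; open, the fingers measure 114 mm over their backs; the gripper's body (76 mm by 85 mm) begins 54 mm behind the grasp point. The pads swing forward as they close: fully open they stand 13 mm farther back than shut.
Start: joints at [-1.33, 0.434, 0.025, 1.573, -0.012, 1.134, -0.075], TCP at [0.211, 0.588, 0.231] pointing down, gripper open.
Joint ranges: [-2.62, 2.62], [-0.44, 2.09], [-1.27, 1.32], [0.08, 2.57], [-1.32, 4.46], [0.12, 2], [-2.74, 2.74]. Speed limits (rad/s): [2.22, 2.22, 3.01, 3.01, 3.14, 3.14, 3.14].

### API

Orientations are given as a unit quaternion [w, x, y, z].
In Python, from plant import env gives the robot as it stands.
- The arm moves only by the tool drive_tool, never from a script. Its argument "rows" is a list of rows, each a list of 4 numbers: the shift along the tool's x, y, z in m, then the turn about the tool's z in degrees. In form: [[tx, ty, tz, twist], ...]. A call has exactly 10 rows; each row is the pose to reach, as a shift and turn from the pose commanded when the call began, along the tool's axes at that moment; what a row does not reach only later rows make up. A row lasts 1/12 s, in which the tool goes at most 41.7 mm and 7.16 degrees, less where a joint would pass 70% of its speed; a pose out of reach is approached as far as the arm can. A call with a gripper value outside its range is refused whole. "gripper" is the closure, from 0 (fully open) to 1 (shut), set as the call begins (left out, the last holds). The fingers move at their own pace and stop on an object; "force" is the grip in N (left out, the last holds). Time passes only in rows, so rows that repeat a pose let the fingers close, or fill a call up. It gives the time, the measured TCP pose, the force and the opening at its end, in the units of the state.
- env.sense(): the state, without advancing time (a new reading comes with each control period).
- env.read_camera(name): name is "scene" or "top" or "wrist"; returns (picture, depth): 420x560x3 uint8, blue, green, red; 420x560 float32, m along the optical axis (not along the pixel's ray), 0 where there is no reading.
- env.camera_model(name): a dict with "fx", "fy", "cx", "cy" (pixels), "R" (3x3) and "t" (3): a world point X has camera coordinates R X + t. Camera axes: x right, y down, z forward; pixel columns grow to the right and rows downward; lengths in m; the calibration is good to about 2 mm. A picture is of the moment at which its call begins: read the wrist's pose just before it. camera_model takes no time and is no camera call; for the wrist camera it gives the pose at the moment of the call.
- env.job_done(): hands the job in, once; it reports no verdict.
Trained networks look in the newest picture that a camera, given by its name, has taken for a name from the list of things; names that differ only in an ending like _2 or _b are one class to them, and where a whole thing is asked for, a point or a joint stands for the part that bears it (a point fixed in the world has none). Each returns a list of dicts, best first, with "p" (0 to 1); they miss things now and then, are a little off and sometimes report something else, mostly with a low value. They report only what shows in the picture. A call takes as long as a camera call.
- env.look_for(label, camera): "rect" ([centre column, centre row, width, height] in pixels, round what is visible of it).
- env.pinpoint(label, camera): "pixel" ([column, row] in pixels: a listed point, or the origin of a listed thing).
The state is a dict: "t": time; "joints": joint angles; "dq": joint speeds; "tau": joint torques, N m; "tcp_pos": TCP position; "eef_rot": TCP orientation; "ft_force": force on the tool from outside, world axes, zero at the start; "ft_torque": the same for the moment, N m; "finger_gap": finger opening in m.
Only numpy, scipy, OpenCV 4.12 (cv2) and the standard library are available. Lean on these libraries where they do the work, as an engineer would, in place of code of your own. Each camera call takes 0.05 s, during which the arm holds its last target. There are 200 camera calls.

## Working session

There is one attempt and no reset: what is moved stays moved. The work goes in short steps, Python scripts to look and compute and a tool call to move; the robot and the scene stay as the last step left them, time stands still between calls to the robot, and variables do not carry over. Pictures are saved under pics/ and viewed, about 8 in all and at most 12, crops included, and the job is handed in when it is done.

Besides the shell and the picture viewer there is one more tool, called after ">>>" as name([rows], argument=value, ...), one row to a line, values as JSON. drive_tool: Moves the arm, as the interface text tells. Its arguments: {"type":"object","properties":{"rows":{"type":"array","items":{"type":"array","items":{"type":"number"}}},"gripper":{"type":"number"},"force":{"type":"number"}},"required":["rows"]}

```bash
ls; mkdir -p pics; cat > h.py <<'E'
import numpy as np, cv2
from scipy.spatial.transform import Rotation as Ro
from plant import env
def world(cam,u,v,d):
    m=env.camera_model(cam); c=np.array([(u-m["cx"])/m["fx"]*d,(v-m["cy"])/m["fy"]*d,d])
    return np.array(m["R"]).T@(c-np.array(m["t"]))
def cloud(cam,D):
    m=env.camera_model(cam); v,u=np.mgrid[:D.shape[0],:D.shape[1]]
    c=np.stack([(u-m["cx"])/m["fx"]*D,(v-m["cy"])/m["fy"]*D,D],-1)
    return (c-np.array(m["t"]))@np.array(m["R"])
def proj(cam,X):
    m=env.camera_model(cam); c=np.array(m["R"])@X+np.array(m["t"]); return m["fx"]*c[0]/c[2]+m["cx"],m["fy"]*c[1]/c[2]+m["cy"]
def rot(s): q=s["eef_rot"]; return Ro.from_quat([q[1],q[2],q[3],q[0]])
E
python3 - <<'E'
from h import *
np.set_printoptions(precision=4,suppress=True)
s=env.sense(); print({k:np.round(s[k],3) for k in s}); print(rot(s).as_matrix())
out=[]
for c in ["scene","top"]:
    P,D=env.read_camera(c); np.save(f"pics/{c}0.npy",D); out.append(P)
    W=cloud(c,D)
    for l in ["sample_case","hinge","handle","vial","cup","marker","cover"]:
        r=env.look_for(l,c)[:1] if l not in("hinge",) else []
        p=env.pinpoint(l,c)[:1] if l!="cover" else []
        print(c,l,[(np.round(x["rect"]),round(x["p"],2)) for x in r],[(np.round(x["pixel"],1),round(x["p"],2),W[int(x["pixel"][1]),int(x["pixel"][0])]) for x in p])
    cv2.imwrite(f"pics/{c}0.png",P)
E
```

```text
pics
{'t': np.float64(0.0), 'joints': array([-1.33 ,  0.435,  0.025,  1.574, -0.012,  1.134, -0.075]), 'dq': array([-0.001, -0.   , -0.   ,  0.001, -0.001,  0.001,  0.001]), 'tau': array([  0.002, -67.046,   1.025, -31.622,   0.016,   0.013,  -0.   ]), 'tcp_pos': array([0.211, 0.588, 0.231]), 'eef_rot': array([-0.   ,  0.171,  0.985, -0.001]), 'ft_force': array([ 0.571, -0.501, -0.973]), 'ft_torque': array([-0.012,  0.004, -0.061]), 'finger_gap': np.float64(0.085)}
[[-0.9414  0.3372 -0.0004]
 [ 0.3372  0.9414 -0.0015]
 [-0.0001 -0.0015 -1.    ]]
scene sample_case [(array([299., 173., 133., 173.]), 0.7)] [(array([294.6, 227.4]), 0.71, array([ 0.5061, -0.0992,  0.0567]))]
scene hinge [] [(array([318.7, 190.7]), 0.68, array([ 0.6615, -0.0612,  0.0659]))]
scene handle [(array([310., 105.,  52.,  31.]), 0.93)] [(array([306.2,  96.8]), 0.58, array([ 0.6307, -0.0481,  0.2691]))]
scene vial [(array([217., 212.,  11.,  23.]), 0.74)] [(array([214.5, 224.7]), 0.74, array([0.5156, 0.112 , 0.0002]))]
scene cup [(array([338., 247.,  28.,  48.]), 0.63)] [(array([335.5, 266. ]), 0.94, array([ 0.4947, -0.1921,  0.01  ]))]
scene marker [(array([337., 292.,  64.,  37.]), 0.76)] []
scene cover [(array([315., 142.,  96., 109.]), 0.85)] []
top sample_case [(array([290., 195., 101.,  88.]), 0.84)] [(array([287.8, 205.8]), 0.87, array([ 0.5914, -0.0453,  0.0155]))]
top hinge [] []
top handle [(array([290., 158.,  63.,  13.]), 0.86)] [(array([291.3, 155.4]), 0.83, array([ 0.6405, -0.0479,  0.2801]))]
top vial [] [(array([225.3, 231.1]), 0.48, array([0.5229, 0.1075, 0.0157]))]
top cup [(array([345., 236.,  24.,  21.]), 0.77)] [(array([339.9, 238.4]), 0.62, array([ 0.5081, -0.1726,  0.0372]))]
top marker [(array([357., 270.,  50.,  16.]), 0.73)] [(array([355.6, 268.2]), 0.53, array([ 0.4377, -0.2156,  0.0082]))]
top cover [(array([292., 162., 105.,  19.]), 0.63)] []
```

```bash
python3 - <<'E'
import cv2,numpy as np
a=cv2.imread("pics/scene0.png")[60:340,150:430]; b=cv2.imread("pics/top0.png")[110:310,190:390]
a=cv2.resize(a,(560,560));b=cv2.resize(b,(560,560))
cv2.imwrite("pics/both.png",cv2.resize(np.hstack([a,b]),(800,400)))
E
```

```text
(no output)
```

View pics/both.png

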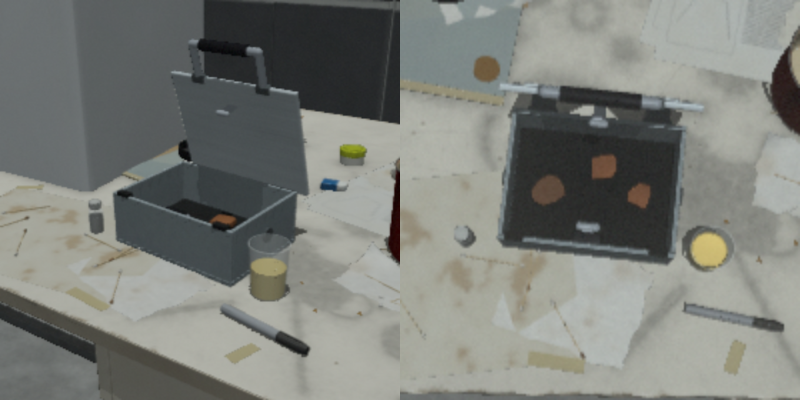

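```bash
python3 - <<'E'
from h import *
np.set_printoptions(precision=4,suppress=True)
D=np.load("pics/top0.npy"); W=cloud("top",D).reshape(-1,3)
for lo,hi in [(0.255,0.32),(0.2,0.255),(0.15,.2),(0.085,.15),(0.07,0.085)]:
    k=(W[:,2]>lo)&(W[:,2]<hi)&(abs(W[:,0]-.6)<.25)&(abs(W[:,1]+.05)<.18); w=W[k]
    print("top",lo,hi,k.sum(),np.percentile(w,[3,50,97],axis=0).ravel() if k.sum() else "")
Ds=np.load("pics/scene0.npy"); Ws=cloud("scene",Ds); w=Ws.reshape(-1,3)
P=cv2.imread("pics/scene0.png")
# cover plane fit in scene
k=(w[:,2]>0.1)&(w[:,2]<0.235)&(abs(w[:,0]-.66)<.06)&(abs(w[:,1]+.05)<.1); c=w[k]; m=c.mean(0); 
U,S,V=np.linalg.svd(c-m,full_matrices=False); print("plane",k.sum(),m,V[2],S/np.sqrt(len(c)))
for lo,hi in [(0.24,0.255),(0.255,0.27),(0.27,.285),(.285,.32)]:
    k=(w[:,2]>lo)&(w[:,2]<hi)&(abs(w[:,0]-.64)<.08)&(abs(w[:,1]+.05)<.13); print("scene",lo,k.sum(),np.percentile(w[k],[3,50,97],axis=0).ravel() if k.sum() else "")
# rim from top z .07-.085 box
k=(W[:,2]>.072)&(W[:,2]<.088)&(abs(W[:,0]-.58)<.13)&(abs(W[:,1]+.05)<.14); print(cv2.minAreaRect((W[k][:,:2]*1000).astype(np.float32)))
E
```

```text
top 0.255 0.32 460 [ 0.6253 -0.1004  0.2732  0.6333 -0.046   0.2794  0.6432  0.0085  0.283 ]
top 0.2 0.255 205 [ 0.6387 -0.1503  0.2053  0.6542 -0.1024  0.2249  0.6685  0.0546  0.2288]
top 0.15 0.2 79 [ 0.6295 -0.0526  0.1821  0.639  -0.046   0.1863  0.6506 -0.0375  0.1895]
top 0.085 0.15 8 [ 0.506  -0.126   0.0852  0.5111 -0.1103  0.0862  0.5251  0.058   0.0879]
top 0.07 0.085 1002 [ 0.5045 -0.1611  0.0709  0.5563 -0.0385  0.0779  0.6735  0.0645  0.0828]
plane 4322 [ 0.6637 -0.0566  0.1681] [ 0.9524 -0.086   0.2926] [0.0578 0.0391 0.003 ]
scene 0.24 94 [ 0.6306 -0.1073  0.2401  0.6393 -0.0976  0.2477  0.6506  0.0107  0.2546]
scene 0.255 151 [ 0.6268 -0.1066  0.2559  0.6317 -0.0588  0.2667  0.6446  0.0101  0.2697]
scene 0.27 345 [ 0.6247 -0.1044  0.2706  0.6303 -0.0524  0.2763  0.6383  0.007   0.2813]
scene 0.285 0 
((586.21630859375, -63.5418701171875), (254.69039916992188, 165.96722412109375), 84.55142974853516)
```

The two views show the cover standing open. The handle sleeve is at about (310,97) in scene and (291,157) in top. The vial is left of the case, and the cup and marker are right of it. Next I'll refine the yaw and the handle line, and check for obstacles on the way.

```bash
python3 - <<'E'
from h import *
np.set_printoptions(precision=4,suppress=True)
s=env.sense(); R=rot(s).as_matrix()
D=np.load("pics/top0.npy"); Wt=cloud("top",D); W=Wt.reshape(-1,3)
k=(W[:,2]>.268)&(W[:,2]<.29)&(abs(W[:,0]-.635)<.03)&(abs(W[:,1]+.046)<.045); w=W[k]
a=np.polyfit(w[:,1],w[:,0],1); print("handle x vs y",a,"x at -.046",np.polyval(a,-.046))
w2=cloud("scene",np.load("pics/scene0.npy")).reshape(-1,3)
for n,A in (("top",W),("scene",w2)):
    q=A[(A[:,2]>.12)&~((abs(A[:,0]-.65)<.07)&(abs(A[:,1]+.05)<.14))&(abs(A[:,1])<.8)&(A[:,0]<1)]
    H,_,_=np.histogram2d(q[:,0],q[:,1],bins=[np.arange(0,1.05,.1),np.arange(-.8,.85,.1)]); print(n);print(H.astype(int))
g=np.array([.634,-.047,.272]); T=g+[0,0,-.019]
for dz in (.08,0): print("shift to hover tool axes",dz,R.T@(T+[0,0,dz]-s["tcp_pos"]))
E
```

```text
handle x vs y [0.0898 0.6375] x at -.046 0.633401697233244
top
[[   0    0    0    0    0    0    0    0    0    0    0    0    0    0
     0    0]
 [   0    0    0    0    0    0    0    0    0    0    0    0    0    0
     0    0]
 [   0    0    0    0    0    0    0    0    0    0    0    0    0    0
     0    0]
 [   0    0    0    0    0    0    0  918    0    0    0    0    0    0
     0    0]
 [   0    0    0    0    0    0    0    0    0    0    0    0    0    0
     0    0]
 [   0    0    0    0    0    0    0    0    0    0    0    0    0    0
     0    0]
 [   0  179  469   75   90   21    0    0    0    0 4922 4781 3043  584
     5    0]
 [   0    0  179  333   62   84    0    0    0    0 4353 3160 1718    0
     0    0]
 [   0    0    0    0 1873  384    0    0    0    0 3553 2351 1524    0
     0    0]
 [   0   35    0    0  184   51    0    0    0    0  954    0    8    0
     9    0]]
scene
[[   0    0    0    0    0    0    0 4490    0    0    0    0    0    0
     0    0]
 [   0    0    0    0    0    0    0    0    0    0    0    0    0    0
     0    0]
 [   0    0    0    0    0    0    0    0    0    0    0    0    0    0
     0    0]
 [   0    0    0    0    0    0    0    0    0    0    0    0    0    0
     0    0]
 [   0    0    0    0    0    0    0    0    0    0    0    0    0    0
     0    0]
 [   0    0    0    0    0    0    0    0    0    0    0    0    0    0
     0    0]
 [   0    0    0   54  220   34    0    0    0    0 5665 3794 3239 2815
   245    0]
 [   0    0    0  332   94  127    0    0    0    0 3159   79   63   54
    13    0]
 [   0    0    0    0 3632  161    0    0    0    0 2508   60   44   51
    14    0]
 [   0    0    0    0   11    0    0    0    0    0 1780   62   99   36
     5    0]]
shift to hover tool axes 0.08 [-0.6127 -0.4555 -0.1017]
shift to hover tool axes 0 [-0.6127 -0.4555 -0.0217]
```

>>> drive_tool([
  [-0.028,-0.027,-0.01,7],
  [-0.056,-0.054,-0.02,14],
  [-0.084,-0.081,-0.03,21],
  [-0.112,-0.108,-0.04,28],
  [-0.14,-0.135,-0.05,35],
  [-0.168,-0.162,-0.06,42],
  [-0.196,-0.189,-0.07,49],
  [-0.224,-0.216,-0.08,56],
  [-0.252,-0.243,-0.09,63],
  [-0.28,-0.27,-0.1,70],
], gripper=0, force=50)

```text
t: 2.13
tcp_pos: [0.3837, 0.238, 0.332]
eef_rot: [-0.0, 0.707, 0.707, 0.0]
ft_force: [0.6, 0.7, 0.3]
finger_gap: 0.0853
```

```bash
cat > st.py <<'E'
from h import *
import sys
np.set_printoptions(precision=4,suppress=True)
def st():
    s=env.sense(); R=rot(s).as_matrix(); print("t",round(float(s["t"]),2),"tcp",np.array(s["tcp_pos"]),"F",np.array(s["ft_force"]),"gap",round(float(s["finger_gap"]),4),"j",np.array(s["joints"])); print(R); return s,R
E
python3 - <<'E'
from st import *
s,R=st()
g=np.array([.6334,-.046,.272-.019+.08]); d=R.T@(g-s["tcp_pos"]); print(d, "twist",np.degrees(np.arctan2(R[1,1],R[0,1]))+5.15)
E
```

```text
t 2.13 tcp [0.3837 0.238  0.332 ] F [0.588  0.6844 0.3344] gap 0.0853 j [-1.0374  0.0552  0.3908  1.8319 -0.0226  1.258  -0.6409]
[[ 0.0007  1.      0.0003]
 [ 1.     -0.0007  0.0009]
 [ 0.0009  0.0003 -1.    ]]
[-0.2838  0.2499 -0.0011] twist 5.107303587732671
```

>>> drive_tool([
  [-0.0284,0.025,0,2],
  [-0.0568,0.05,0,5.1],
  [-0.0852,0.075,0,5.1],
  [-0.1136,0.1,0,5.1],
  [-0.142,0.125,0,5.1],
  [-0.1704,0.15,0,5.1],
  [-0.1988,0.175,0,5.1],
  [-0.2272,0.2,0,5.1],
  [-0.2556,0.225,0,5.1],
  [-0.284,0.25,0,5.1],
])

```text
t: 2.97
tcp_pos: [0.6358, -0.0442, 0.3313]
eef_rot: [-0.0, 0.736, 0.677, 0.0]
ft_force: [1.7, 0.3, 0.9]
finger_gap: 0.0853
```

```bash
python3 - <<'E'
from st import *
s,R=st()
P,D=env.read_camera("wrist"); cv2.imwrite("pics/w1.png",P); np.save("pics/w1.npy",D)
W=cloud("wrist",D)
print([(x["pixel"],x["p"]) for x in env.pinpoint("handle","wrist")[:2]],[(x["rect"],x["p"]) for x in env.look_for("handle","wrist")[:2]])
w=W.reshape(-1,3); k=(w[:,2]>.255)&(w[:,2]<.3)&(abs(w[:,0]-.635)<.04)&(abs(w[:,1]+.05)<.07); w=w[k]; print(k.sum())
if k.sum()>50:
    print(np.percentile(w,[2,50,98],axis=0)); t=w[abs(w[:,1]+.046)<.03]; a=np.polyfit(t[:,1],t[:,0],1); print(a,np.polyval(a,-.046),t[:,2].max())
E
```

```text
t 2.97 tcp [ 0.6358 -0.0442  0.3313] F [1.6647 0.3161 0.8806] gap 0.0853 j [-0.4204  0.4347  0.6323  1.4188 -0.2571  1.3709  0.1351]
[[ 0.083   0.9965  0.0002]
 [ 0.9965 -0.083   0.0003]
 [ 0.0003  0.0002 -1.    ]]
[([278.7, 229.8], 0.96)] [([288.4, 221.8, 45.5, 174.7], 0.69)]
3896
[[ 0.6289 -0.1062  0.2612]
 [ 0.6395 -0.0435  0.28  ]
 [ 0.6515  0.0067  0.2826]]
[0.1005 0.6435] 0.638926196087589 0.28365816234829905
```

View pics/w1.png

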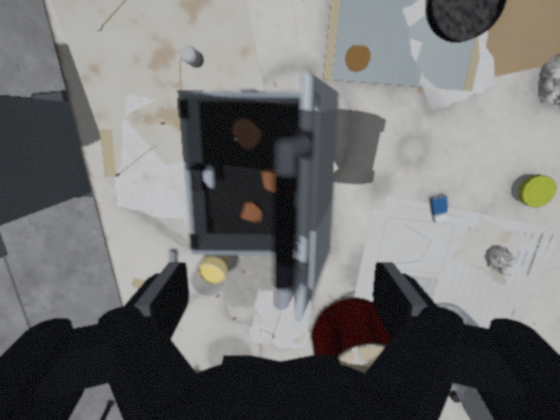

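The wrist view shows the sleeve at about (285,220), running between the open jaws. Depth puts it within about 3 mm of the jaw centre, so I'll descend.

>>> drive_tool([
  [0.001,0.0,0.016,0],
  [0.001,0.0,0.032,0],
  [0.001,0.0,0.048,0],
  [0.001,0.0,0.064,0],
  [0.001,0.0,0.078,0],
  [0.001,0.0,0.078,0],
  [0.001,0.0,0.078,0],
  [0.001,0.0,0.078,0],
  [0.001,0.0,0.078,0],
  [0.001,0.0,0.078,0],
], gripper=0.6, force=30)

```text
t: 3.95
tcp_pos: [0.6353, -0.0417, 0.2544]
eef_rot: [0.0, 0.736, 0.677, 0.001]
ft_force: [-0.6, 0.2, 0.6]
finger_gap: 0.0339
```

>>> drive_tool([
  [0,0,0,0],
  [0,0,0,0],
  [0,0,0,0],
  [0,0,0,0],
  [0,0,0,0],
  [0,0,0,0],
  [0,0,0,0],
  [0,0,0,0],
  [0,0,0,0],
  [0,0,0,0],
], gripper=1, force=30)

```text
t: 4.78
tcp_pos: [0.635, -0.0419, 0.2539]
eef_rot: [0.0, 0.736, 0.677, 0.0]
ft_force: [-1.7, 0.6, 5.1]
finger_gap: 0.0151
```

```bash
python3 - <<'E'
from st import *
s,R=st()
P,D=env.read_camera("scene"); w=cloud("scene",D).reshape(-1,3)
cv2.imwrite("pics/s2.png",cv2.resize(P[40:290,180:430],(600,600)))
k=(w[:,2]>0.1)&(w[:,2]<0.22)&(abs(w[:,0]-.66)<.06)&(abs(w[:,1]+.05)<.1); c=w[k]; m=c.mean(0)
print(np.linalg.svd(c-m,full_matrices=False)[2][2],m)
E
```

```text
t 4.78 tcp [ 0.635  -0.0419  0.2539] F [-1.7315  0.5532  5.0707] gap 0.0151 j [-0.4162  0.4774  0.6093  1.547  -0.2856  1.2067  0.1589]
[[ 0.0837  0.9965  0.0007]
 [ 0.9965 -0.0837  0.0002]
 [ 0.0003  0.0007 -1.    ]]
[ 0.949  -0.0853  0.3034] [ 0.6647 -0.0565  0.1627]
```

View pics/s2.png

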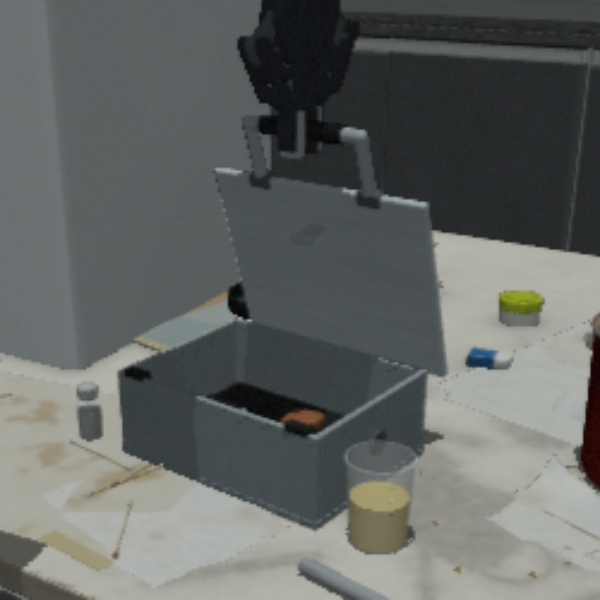

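Gripped, with a gap of 15.1 mm on the 16 mm sleeve. Next I'll compute the arc in tool axes.

```bash
python3 - <<'E'
import numpy as np
h=lambda t:np.array([-215*np.cos(t)+25.5*np.sin(t),-(215*np.sin(t)+25.5*np.cos(t))])/1e3
T=np.linspace(1.27,.07,81)
for i in range(8):
    b=h(T[10*i]); print(round(T[10*i],2),round(T[10*i+10],2),[[0,*np.round(h(t)-b,4).tolist(),0] for t in T[10*i+1:10*i+11]])
E
```

```text
1.27 1.12 [[0, -0.0032, 0.0006, 0], [0, -0.0064, 0.0013, 0], [0, -0.0095, 0.002, 0], [0, -0.0127, 0.0027, 0], [0, -0.0158, 0.0035, 0], [0, -0.019, 0.0044, 0], [0, -0.0221, 0.0053, 0], [0, -0.0252, 0.0062, 0], [0, -0.0283, 0.0072, 0], [0, -0.0314, 0.0083, 0]]
1.12 0.97 [[0, -0.0031, 0.0011, 0], [0, -0.0061, 0.0022, 0], [0, -0.0091, 0.0034, 0], [0, -0.0121, 0.0046, 0], [0, -0.0151, 0.0059, 0], [0, -0.0181, 0.0072, 0], [0, -0.0211, 0.0085, 0], [0, -0.024, 0.0099, 0], [0, -0.0269, 0.0114, 0], [0, -0.0298, 0.0129, 0]]
0.97 0.82 [[0, -0.0029, 0.0015, 0], [0, -0.0057, 0.0031, 0], [0, -0.0085, 0.0047, 0], [0, -0.0113, 0.0064, 0], [0, -0.0141, 0.0081, 0], [0, -0.0168, 0.0098, 0], [0, -0.0195, 0.0116, 0], [0, -0.0222, 0.0134, 0], [0, -0.0249, 0.0153, 0], [0, -0.0275, 0.0172, 0]]
0.82 0.67 [[0, -0.0026, 0.0019, 0], [0, -0.0052, 0.0039, 0], [0, -0.0077, 0.0059, 0], [0, -0.0102, 0.008, 0], [0, -0.0127, 0.0101, 0], [0, -0.0152, 0.0122, 0], [0, -0.0176, 0.0144, 0], [0, -0.02, 0.0166, 0], [0, -0.0223, 0.0188, 0], [0, -0.0247, 0.0211, 0]]
0.67 0.52 [[0, -0.0023, 0.0023, 0], [0, -0.0045, 0.0046, 0], [
[... 275 characters left out ...]
08, 0], [0, -0.0074, 0.0107, 0], [0, -0.0092, 0.0134, 0], [0, -0.0109, 0.0162, 0], [0, -0.0126, 0.0189, 0], [0, -0.0142, 0.0217, 0], [0, -0.0158, 0.0246, 0], [0, -0.0173, 0.0274, 0]]
0.37 0.22 [[0, -0.0015, 0.0029, 0], [0, -0.003, 0.0058, 0], [0, -0.0044, 0.0087, 0], [0, -0.0057, 0.0116, 0], [0, -0.0071, 0.0146, 0], [0, -0.0084, 0.0176, 0], [0, -0.0096, 0.0206, 0], [0, -0.0108, 0.0236, 0], [0, -0.0119, 0.0267, 0], [0, -0.013, 0.0297, 0]]
0.22 0.07 [[0, -0.0011, 0.0031, 0], [0, -0.0021, 0.0062, 0], [0, -0.003, 0.0093, 0], [0, -0.0039, 0.0124, 0], [0, -0.0048, 0.0155, 0], [0, -0.0056, 0.0186, 0], [0, -0.0064, 0.0218, 0], [0, -0.0071, 0.025, 0], [0, -0.0078, 0.0281, 0], [0, -0.0084, 0.0313, 0]]
```

>>> drive_tool([
  [0,-0.002,0.0004,0],
  [0,-0.0055,0.001,0],
  [0,-0.009,0.0018,0],
  [0,-0.0125,0.0027,0],
  [0,-0.0158,0.0035,0],
  [0,-0.019,0.0044,0],
  [0,-0.0221,0.0053,0],
  [0,-0.0252,0.0062,0],
  [0,-0.0283,0.0072,0],
  [0,-0.0314,0.0083,0],
], gripper=1, force=40)

```text
t: 5.67
tcp_pos: [0.603, -0.039, 0.245]
eef_rot: [-0.0, 0.736, 0.677, 0.0]
ft_force: [-0.6, 1.1, 5.5]
finger_gap: 0.0148
```

```bash
cat > ang.py <<'E'
from st import *
s,R=st()
P,D=env.read_camera("scene"); w=cloud("scene",D).reshape(-1,3)
# cover angle: fit line of cover underside in case frame, right/left parts away from the gripper
u=np.array([.9962,-.0871]); v=np.array([.0871,.9962]); hx=np.array([.6735,-.0495])
a=(w[:,:2]-hx)@u; b=(w[:,:2]-hx)@v; z=w[:,2]-.062
k=(abs(b)>.055)&(abs(b)<.1)&(np.hypot(a,z)<.165)&(np.hypot(a,z)>.06)&(z>.035)&(a<.03)
th=np.arctan2(z[k],-a[k]); print("n",k.sum(),"theta pct",np.percentile(th,[10,50,90]))
E
python3 ang.py
```

```text
t 5.67 tcp [ 0.603 -0.039  0.245] F [-0.6088  1.1417  5.4601] gap 0.0148 j [-0.4469  0.4278  0.6137  1.6427 -0.2646  1.1557  0.1484]
[[ 0.0836  0.9965 -0.0003]
 [ 0.9965 -0.0836  0.0005]
 [ 0.0004 -0.0004 -1.    ]]
n 1413 theta pct [1.2643 1.3125 1.4346]
```

```bash
cat > ang.py <<'E'
from st import *
s,R=st()
P,D=env.read_camera("scene"); w=cloud("scene",D).reshape(-1,3)
u=np.array([.9962,-.0871]); v=np.array([.0871,.9962]); hx=np.array([.6735,-.0495])
a=(w[:,:2]-hx)@u; b=(w[:,:2]-hx)@v; z=w[:,2]-.062; r=np.hypot(a,z)
k=(abs(b)>.05)&(abs(b)<.09)&(r<.16)&(z>.035)&(a<.03)
q=np.c_[a[k],z[k]]
# drop outliers iteratively
for _ in range(6):
    m=np.median(q,0) if _==0 else q.mean(0); V=np.linalg.svd(q-m,full_matrices=False)[2]; e=abs((q-m)@V[1]); q=q[e<max(.004,2*np.median(e))] if _<5 else q
d=V[0]*np.sign(V[0][1]); print("n",len(q),"theta",np.arctan2(d[1],-d[0]),"res",e.mean())
E
python3 ang.py
```

```text
t 5.72 tcp [ 0.6023 -0.0389  0.2447] F [-3.3837  1.5546  6.615 ] gap 0.0147 j [-0.4471  0.4273  0.6137  1.6439 -0.2645  1.1558  0.1483]
[[ 0.0837  0.9965 -0.0012]
 [ 0.9965 -0.0837  0.0007]
 [ 0.0006 -0.0012 -1.    ]]
n 1419 theta 1.1165013002258255 res 0.0007838923261290113
```

>>> drive_tool([
  [0,-0.0031,0.0011,0],
  [0,-0.0061,0.0022,0],
  [0,-0.0091,0.0034,0],
  [0,-0.0121,0.0046,0],
  [0,-0.0151,0.0059,0],
  [0,-0.0181,0.0072,0],
  [0,-0.0211,0.0085,0],
  [0,-0.024,0.0099,0],
  [0,-0.0269,0.0114,0],
  [0,-0.0298,0.0129,0],
])

```text
t: 6.6
tcp_pos: [0.5733, -0.0363, 0.2319]
eef_rot: [-0.0, 0.736, 0.677, -0.0]
ft_force: [-2.5, 3.7, 5.1]
finger_gap: 0.0144
```

```bash
python3 ang.py
```

```text
t 6.6 tcp [ 0.5733 -0.0363  0.2319] F [-2.4812  3.6776  5.0964] gap 0.0144 j [-0.4732  0.3865  0.6156  1.7347 -0.2474  1.0994  0.1376]
[[ 0.0834  0.9965 -0.0006]
 [ 0.9965 -0.0834  0.0005]
 [ 0.0005 -0.0006 -1.    ]]
n 1157 theta 0.96753884249731 res 0.0006289539763471941
```

Cover angle tracks the plan (0.9675 against 0.97). There is a small radial and side force, so I'll ease it out while continuing.

>>> drive_tool([
  [0.0001,-0.003,0.0014,0],
  [0.0002,-0.0059,0.0029,0],
  [0.0003,-0.0088,0.0044,0],
  [0.0004,-0.0117,0.006,0],
  [0.0005,-0.0146,0.0076,0],
  [0.0006,-0.0174,0.0092,0],
  [0.0007,-0.0202,0.0109,0],
  [0.0008,-0.023,0.0126,0],
  [0.0009,-0.0258,0.0144,0],
  [0.001,-0.0285,0.0162,0],
])

```text
t: 7.48
tcp_pos: [0.546, -0.0338, 0.2153]
eef_rot: [0.001, 0.736, 0.677, 0.0]
ft_force: [7.8, -0.6, -11.9]
finger_gap: 0.0147
```

```bash
python3 ang.py
```

```text
t 7.48 tcp [ 0.546  -0.0338  0.2153] F [  7.7512  -0.6299 -11.8601] gap 0.0147 j [-0.497   0.3531  0.616   1.8242 -0.2332  1.0358  0.1254]
[[ 0.084   0.9965  0.0014]
 [ 0.9965 -0.084  -0.0011]
 [-0.001   0.0015 -1.    ]]
n 803 theta 0.8022971923509563 res 0.00044122572748628405
```

>>> drive_tool([
  [0,-0.0024,0.0022,0],
  [0,-0.0048,0.0044,0],
  [0,-0.0072,0.0065,0],
  [0,-0.0096,0.0086,0],
  [0,-0.0121,0.0107,0],
  [0,-0.0145,0.0129,0],
  [0,-0.0169,0.0151,0],
  [0,-0.0193,0.0173,0],
  [0,-0.0216,0.0195,0],
  [0,-0.024,0.0218,0],
])

```text
t: 8.37
tcp_pos: [0.5218, -0.0316, 0.194]
eef_rot: [0.0, 0.736, 0.677, 0.0]
ft_force: [6.2, -0.4, -7.2]
finger_gap: 0.0147
```

```bash
python3 ang.py
```

```text
t 8.37 tcp [ 0.5218 -0.0316  0.194 ] F [ 6.2152 -0.4136 -7.1712] gap 0.0147 j [-0.51    0.3348  0.6115  1.9074 -0.2307  0.9684  0.1231]
[[ 0.0838  0.9965  0.0009]
 [ 0.9965 -0.0838 -0.0003]
 [-0.0002  0.0009 -1.    ]]
n 426 theta 0.6530668642375548 res 0.00026441254693092167
```

>>> drive_tool([
  [0,-0.0022,0.0023,0],
  [0,-0.0044,0.0047,0],
  [0,-0.0066,0.0071,0],
  [0,-0.0087,0.0095,0],
  [0,-0.0108,0.012,0],
  [0,-0.0129,0.0145,0],
  [0,-0.0149,0.017,0],
  [0,-0.0169,0.0196,0],
  [0,-0.0189,0.0222,0],
  [0,-0.0208,0.0248,0],
])

```text
t: 9.25
tcp_pos: [0.5007, -0.0296, 0.1691]
eef_rot: [-0.0, 0.736, 0.677, 0.0]
ft_force: [4.1, -0.4, -5.1]
finger_gap: 0.0145
```

>>> drive_tool([
  [0,-0.0019,0.0026,0],
  [0,-0.0038,0.0053,0],
  [0,-0.0056,0.008,0],
  [0,-0.0074,0.0107,0],
  [0,-0.0091,0.0134,0],
  [0,-0.0108,0.0162,0],
  [0,-0.0124,0.0189,0],
  [0,-0.014,0.0217,0],
  [0,-0.0155,0.0246,0],
  [0,-0.017,0.0274,0],
])

```text
t: 10.08
tcp_pos: [0.4837, -0.0281, 0.1416]
eef_rot: [-0.0, 0.736, 0.677, 0.0]
ft_force: [3.9, 1.4, -5.1]
finger_gap: 0.0141
```

```bash
python3 - <<'E'
from st import *
s,R=st()
P,D=env.read_camera("scene")
cv2.imwrite("pics/s3.png",cv2.resize(P[90:340,180:430],(600,600)))
E
```

```text
t 10.08 tcp [ 0.4837 -0.0281  0.1416] F [ 3.8515  1.3558 -5.0601] gap 0.0141 j [-0.5094  0.3426  0.5878  2.0536 -0.2587  0.8165  0.1465]
[[ 0.0837  0.9965 -0.0001]
 [ 0.9965 -0.0837  0.0002]
 [ 0.0001 -0.0001 -1.    ]]
```

View pics/s3.png

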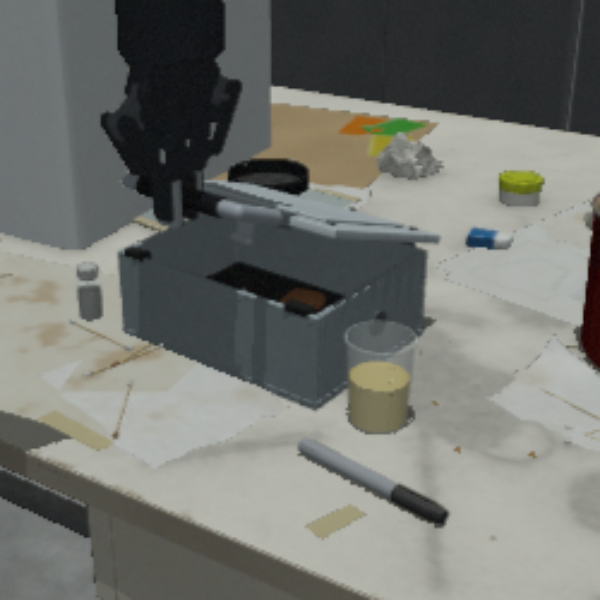

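The view shows the cover low and still held by the sleeve at about (175,195). The vial, cup and marker are untouched. I'll keep lowering.

>>> drive_tool([
  [0,-0.0015,0.0029,0],
  [0,-0.0029,0.0058,0],
  [0,-0.0043,0.0087,0],
  [0,-0.0056,0.0116,0],
  [0,-0.0069,0.0146,0],
  [0,-0.0082,0.0176,0],
  [0,-0.0094,0.0206,0],
  [0,-0.0105,0.0236,0],
  [0,-0.0116,0.0267,0],
  [0,-0.0127,0.0297,0],
])

```text
t: 10.97
tcp_pos: [0.471, -0.027, 0.1118]
eef_rot: [-0.0, 0.736, 0.677, -0.0]
ft_force: [1.1, 1.9, -3.5]
finger_gap: 0.0148
```

>>> drive_tool([
  [0,-0.0011,0.0031,0],
  [0,-0.0021,0.0062,0],
  [0,-0.003,0.0093,0],
  [0,-0.0039,0.0124,0],
  [0,-0.0048,0.0155,0],
  [0,-0.0056,0.0186,0],
  [0,-0.0064,0.0218,0],
  [0,-0.007,0.0245,0],
  [0,-0.0075,0.027,0],
  [0,-0.008,0.029,0],
])

```text
t: 11.8
tcp_pos: [0.4635, -0.0263, 0.083]
eef_rot: [0.0, 0.736, 0.677, 0.0]
ft_force: [2.1, 4.5, -1.0]
finger_gap: 0.0144
```

>>> drive_tool([
  [0,-0.0004,0.0015,0],
  [0,-0.0008,0.003,0],
  [0,-0.0011,0.0045,0],
  [0,-0.0013,0.006,0],
  [0,-0.0015,0.0075,0],
  [0,-0.0017,0.009,0],
  [0,-0.0017,0.009,0],
  [0,-0.0017,0.009,0],
  [0,-0.0017,0.009,0],
  [0,-0.0017,0.009,0],
])

```text
t: 12.63
tcp_pos: [0.4633, -0.0263, 0.0749]
eef_rot: [0.001, 0.736, 0.677, 0.001]
ft_force: [2.8, 3.7, 3.6]
finger_gap: 0.0149
```

```bash
python3 - <<'E'
from st import *
s,R=st()
P,D=env.read_camera("top"); W=cloud("top",D); w=W.reshape(-1,3); np.save("pics/top1.npy",D)
u=np.array([.9962,-.0871]); v=np.array([.0871,.9962]); hx=np.array([.6735,-.0495])
a=(w[:,:2]-hx)@u; b=(w[:,:2]-hx)@v; k=(abs(b)<.1)&(abs(b)>.06)&(a>-.165)&(a<-.02)&(w[:,2]>.06)&(w[:,2]<.12)
p=np.polyfit(a[k],w[k,2],1); print(k.sum(),"theta",-np.arctan(p[0]))
E
```

```text
t 12.63 tcp [ 0.4633 -0.0263  0.0749] F [2.8403 3.7488 3.5541] gap 0.0149 j [-0.456   0.4202  0.5196  2.1636 -0.3493  0.6342  0.2263]
[[ 0.0836  0.9965  0.0031]
 [ 0.9965 -0.0836  0.0001]
 [ 0.0004  0.0031 -1.    ]]
1605 theta 0.03679111066649705
```

>>> drive_tool([
  [0,0,0.0012,0],
  [0,-0.0003,0.0024,0],
  [0,-0.0007,0.0036,0],
  [0,-0.0012,0.0048,0],
  [0,-0.0017,0.006,0],
  [0,-0.0022,0.0072,0],
  [0,-0.0027,0.0084,0],
  [0,-0.0032,0.0096,0],
  [0,-0.0034,0.01,0],
  [0,-0.0034,0.01,0],
])

```text
t: 13.52
tcp_pos: [0.4642, -0.0264, 0.0664]
eef_rot: [0.004, 0.736, 0.677, 0.004]
ft_force: [10.9, 2.4, 11.5]
finger_gap: 0.0146
```

```bash
cat > lid.py <<'E'
from st import *
s,R=st()
P,D=env.read_camera("top"); W=cloud("top",D); w=W.reshape(-1,3)
u=np.array([.9962,-.0871]); v=np.array([.0871,.9962]); hx=np.array([.6735,-.0495])
a=(w[:,:2]-hx)@u; b=(w[:,:2]-hx)@v; k=(abs(b)<.1)&(abs(b)>.06)&(a>-.165)&(a<-.02)&(w[:,2]>.06)&(w[:,2]<.12)
p=np.polyfit(a[k],w[k,2],1); print(k.sum(),"theta",-np.arctan(p[0]),"z front/back",np.polyval(p,[-.165,0]))
E
python3 lid.py
```

```text
t 13.52 tcp [ 0.4642 -0.0264  0.0664] F [10.9047  2.4165 11.5115] gap 0.0146 j [-0.4451  0.4326  0.506   2.1744 -0.3656  0.6037  0.2402]
[[ 0.0836  0.9964  0.011 ]
 [ 0.9965 -0.0836 -0.0004]
 [ 0.0005  0.011  -0.9999]]
1679 theta 0.03393642152968179 z front/back [0.0993 0.0937]
```

>>> drive_tool([
  [0,0.001,0.0005,0],
  [0,0.002,0.001,0],
  [0,0.003,0.0015,0],
  [0,0.004,0.002,0],
  [0,0.004,0.003,0],
  [0,0.004,0.004,0],
  [0,0.004,0.005,0],
  [0,0.004,0.006,0],
  [0,0.004,0.006,0],
  [0,0.004,0.006,0],
])

```text
t: 14.4
tcp_pos: [0.4618, -0.0262, 0.0585]
eef_rot: [-0.001, 0.736, 0.677, 0.0]
ft_force: [-2.8, 5.1, 2.8]
finger_gap: 0.0144
```

```bash
python3 lid.py
```

```text
t 14.4 tcp [ 0.4618 -0.0262  0.0585] F [-2.8356  5.0857  2.8298] gap 0.0144 j [-0.4343  0.4492  0.4951  2.1757 -0.3762  0.5987  0.2501]
[[ 0.0837  0.9965 -0.0006]
 [ 0.9965 -0.0837  0.0008]
 [ 0.0007 -0.0007 -1.    ]]
1661 theta -0.015595794908418947 z front/back [0.09   0.0926]
```

>>> drive_tool([
  [0,0,0.001,0],
  [0,0,0.002,0],
  [0,0,0.003,0],
  [0,0,0.004,0],
  [0,0,0.005,0],
  [0,0,0.006,0],
  [0,0,0.007,0],
  [0,0,0.008,0],
  [0,0,0.008,0],
  [0,0,0.008,0],
])

```text
t: 15.28
tcp_pos: [0.4635, -0.0263, 0.0509]
eef_rot: [0.001, 0.736, 0.677, 0.001]
ft_force: [1.2, 5.1, 9.9]
finger_gap: 0.0148
```

```bash
python3 lid.py; python3 - <<'E'
from h import *
P,D=env.read_camera("scene"); cv2.imwrite("pics/s4.png",cv2.resize(P[120:290,200:400],(800,680))[:600])
E
```

```text
t 15.28 tcp [ 0.4635 -0.0263  0.0509] F [1.1551 5.0937 9.913 ] gap 0.0148 j [-0.4234  0.4633  0.4825  2.1792 -0.3897  0.5784  0.2618]
[[ 0.0837  0.9965  0.0024]
 [ 0.9965 -0.0837  0.0003]
 [ 0.0005  0.0024 -1.    ]]
1692 theta -0.015867613772979305 z front/back [0.09   0.0926]
```

View pics/s4.png

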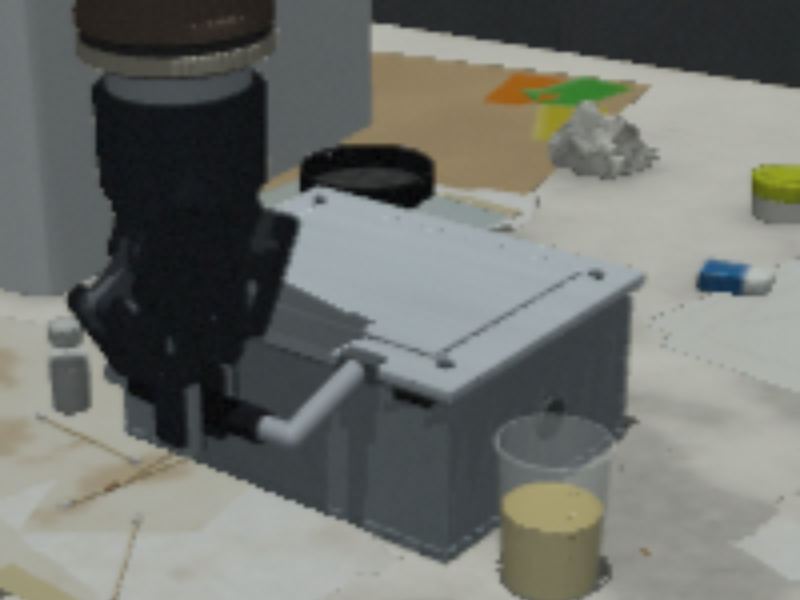

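The cover lies flush. Extra pressing of about 7 N left the measured angle unchanged, so it is on its stop. I'll unload the bail, open partly so the rear finger clears the case, and rise.

>>> drive_tool([
  [0,0,-0.002,0],
  [0,0,-0.004,0],
  [0,0,-0.006,0],
  [0,0,-0.008,0],
  [0,0,-0.01,0],
  [0,0,-0.012,0],
  [0,0,-0.013,0],
  [0,0,-0.013,0],
  [0,0,-0.013,0],
  [0,0,-0.013,0],
])

```text
t: 16.22
tcp_pos: [0.4612, -0.0261, 0.063]
eef_rot: [-0.001, 0.736, 0.677, -0.001]
ft_force: [-2.6, 4.5, 1.4]
finger_gap: 0.0145
```

>>> drive_tool([
  [0,0,0,0],
  [0,0,0,0],
  [0,0,0,0],
  [0,0,0,0],
  [0,0,0,0],
  [0,0,0,0],
  [0,0,0,0],
  [0,0,0,0],
  [0,0,0,0],
  [0,0,0,0],
], gripper=0.58)

```text
t: 17.05
tcp_pos: [0.4622, -0.0264, 0.0632]
eef_rot: [0.0, 0.736, 0.677, 0.0]
ft_force: [-0.4, 0.0, 0.7]
finger_gap: 0.0358
```

```bash
python3 lid.py
```

```text
t 17.05 tcp [ 0.4622 -0.0264  0.0632] F [-0.4466  0.0441  0.7107] gap 0.0358 j [-0.4412  0.4412  0.503   2.172  -0.3679  0.6093  0.2428]
[[ 0.0837  0.9965  0.    ]
 [ 0.9965 -0.0837 -0.    ]
 [-0.      0.     -1.    ]]
1633 theta -0.016652899460004422 z front/back [0.09   0.0927]
```

>>> drive_tool([
  [0,0,-0.008,0],
  [0,0,-0.02,0],
  [0,0,-0.035,0],
  [0,0,-0.055,0],
  [0,0,-0.08,0],
  [0,0,-0.11,0],
  [0,0,-0.14,0],
  [0,0,-0.16,0],
  [0,0,-0.16,0],
  [0,0,-0.16,0],
])

```text
t: 17.93
tcp_pos: [0.4628, -0.0263, 0.2244]
eef_rot: [0.001, 0.736, 0.677, 0.001]
ft_force: [-0.3, -0.2, -0.6]
finger_gap: 0.0359
```

```bash
python3 lid.py; python3 - <<'E'
from st import *
P,D=env.read_camera("scene"); W=cloud("scene",D); cv2.imwrite("pics/s5.png",cv2.resize(P[100:340,180:420],(600,600)))
for l in ("vial","cup","marker"):
    print(l,[(np.round(x["rect"]),round(x["p"],2)) for x in env.look_for(l,"scene")[:1]])
x=env.pinpoint("handle","scene")[:1]; print(x)
w=W.reshape(-1,3); k=(w[:,2]>.075)&(w[:,2]<.11)&(abs(w[:,0]-.46)<.03)&(abs(w[:,1]+.03)<.03); print("handle",k.sum(),np.median(w[k],0))
E
```

```text
t 17.93 tcp [ 0.4628 -0.0263  0.2244] F [-0.2902 -0.1926 -0.6029] gap 0.0359 j [-0.6054  0.1849  0.6482  1.9995 -0.134   0.9955  0.0238]
[[ 0.0835  0.9965  0.0027]
 [ 0.9965 -0.0835  0.001 ]
 [ 0.0012  0.0026 -1.    ]]
470 theta -0.019679437572050793 z front/back [0.089  0.0922]
vial [(array([217., 214.,  10.,  21.]), 0.57)]
cup [(array([338., 248.,  28.,  48.]), 0.56)]
marker [(array([336., 291.,  65.,  34.]), 0.94)]
[{'pixel': [248.1, 212.6], 'p': 0.94}]
handle 224 [ 0.4547 -0.031   0.0887]
```

View pics/s5.png

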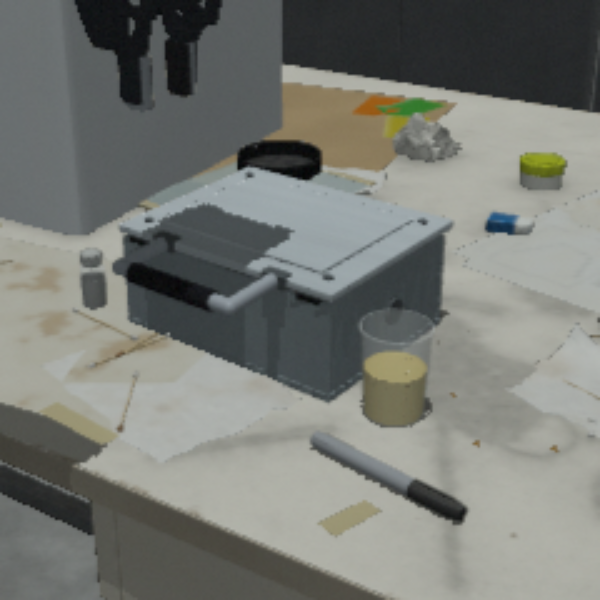

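The cover is flush and stays down with the gripper clear. The handle is at its home height of about 0.088 m, and the vial, cup and marker are in place. I'm handing the job in.

```bash
python3 -c "
from plant import env
print(env.job_done(), env.sense()['t'])"
```

```text
the job is handed in; nothing more can be done
the job is handed in; nothing more can be done
```

The case is closed and the job handed in, about 18 s into the 56 s allowed. I gripped the handle sleeve from above and swung the cover down its arc at about 0.18 rad/s. I then pressed with about 11 N down at the last reading before the catch gave, unloaded the bail, let go and rose clear.

**What the last checks showed:**
- **Cover:** It looks flush in the picture, and the handle sits at about 0.089 m, where 0.0875 m is home. The angle did not change under about 7 N more pressing, and it stayed down after release.
- **Other things:** The boxes found round the vial, cup and marker are within about 2 px of where they were at the start. The wrist force was near zero with the gripper clear.

**What disagreed:**
- **Angle from the top camera:** It read about -0.016 to -0.020 rad for the closed cover and 0.034 to 0.037 on the catch, where about 0.07 was expected. I took this as camera bias. That the cover is fully home rests on the drop in angle, the unchanged reading under load and the handle height, not on an absolute angle.
- **Forces off the arc:** During the swing I over-corrected the path and the wrist force reached about 14 N. While pressing I moved the tool too far forward, which gave about 11 N along x. I corrected both.

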